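Find the loose hatch of the shavings chest

ROBOT

A 7-joint arm with a two-finger parallel gripper is mounted at the origin on the work surface. World frame = base frame: x ahead of the robot, y to its left, z up, the work surface at z = 0. Lengths are in m, angles in rad, forces in N, time in s.
With the tool pointing down it reaches from about 0.425 to 0.825 m from the base axis. Payload 3.6 kg.
Tool frame: the origin (TCP) lies on the centre line of the jaws, within the pads' length; the fingertips stand 19 mm ahead of it and the grasp point (between the pads) is the TCP; x points along the fingers, y is the direction in which the jaws open and shut, and the axes are right-handed (so a half turn about x gives the same grasp; the last joint's range is limited). The gripper opens to 85 mm and grips with 20 to 120 N. Pads are 22 mm wide; open, the fingers measure 114 mm over their backs; the gripper's body (76 mm by 85 mm) begins 54 mm behind the grasp point. The pads swing forward as they close: fully open they stand 13 mm farther back than shut.
Start: joints at [1.258, 0.615, -0.013, 1.423, 0.008, 1.103, -0.04], TCP at [0.183, -0.624, 0.25] pointing down, gripper open.
Joint ranges: [-3.12, 3.12], [-0.3, 2.06], [-1.34, 1.32], [0.26, 2.42], [-1.36, 4.5], [0.01, 1.98], [-2.84, 2.84]. Speed limits (rad/s): [2.79, 2.79, 3.14, 3.14, 3.14, 3.14, 3.14].

INTERFACE

Orientations are given as a rotation vector (axis times angle).
In Python, from workcell import robot, cams gives the robot as it stands. The module is installed in compiled form; this text tells all that it offers.
- The arm moves only by the tool carry_out, never from a script. Its argument "increments" is a list of rows, each a list of 5 numbers: the opening, from 0 (shut) to 1 (fully open), then the shift along the world's x, y, z in cm, then the turn about the world's z in degrees. In form: [[jaw, tx, ty, tz, yaw], ...]. A call has 1 to 5 rows; each row is the pose to reach, as a shift and turn from the pose commanded when the call began; what a row does not reach only later rows make up. A row lasts 1/8 s, in which the tool goes at most 62.5 mm and 10.7 degrees, less where a joint would pass 70% of its speed; a pose out of reach is approached as far as the arm can. A call with a gripper value outside its range is refused whole. The fingers move at their own pace and stop on an object; "newtons" is the grip in N (left out, the last holds). Time passes only in rows, so rows that repeat a pose let the fingers close. It gives the time, the measured TCP pose, the force and the opening at its end, in the units of the state.
- robot.read_state(): the state, without advancing time (a new reading comes with each control period).
- cams.read_camera(name): name is "scene" or "side" or "wrist"; returns a dict with "image" (400x640x3 uint8, red, green, blue), "range_z" (400x640 float32, m along the optical axis (not along the pixel's ray), 0 where there is no reading), "fovy" (degrees; the focal length in pixels is half the picture's height over the tangent of half this angle, whatever the lens; pixels are square), "cx", "cy" (the principal point, pixels), "xyz" and "attitude" of the camera in the world. Camera axes: x right, y down, z forward; pixel columns grow to the right and rows downward; lengths in m; the calibration is good to about 2 mm. A picture is of the moment at which its call begins.
- robot.close_job(): hands the job in, once; it reports no verdict.
The state is a dict: "clock": time; "joints": joint angles; "joint_velocities": joint speeds; "effort": joint torques, N m; "tool_pos": TCP position; "orientation": TCP orientation; "contact_force": force on the tool from outside, world axes, zero at the start; "wrist_torque": the same for the moment, N m; "grip_width": finger opening in m.
Only numpy, scipy, OpenCV 4.12 (cv2) and the standard library are available. Lean on these libraries where they do the work, as an engineer would, in place of code of your own. Each camera call takes 0.05 s, during which the arm holds its last target.

TASK

Four identical plywood panels are let into the top of the shavings chest; three are wedged from below and one is a free hatch. With closed fingertips press gently on the dark marks, one panel after another, to find the one that rocks, then push that panel's marked end right down into the chest so that it stands wide open, and take the hand away. Never lean hard on a panel that does not give, and do not pick up or shift any of the things lying about.

Things in the scene. Friction and masses are not known exactly. Their poses are not given: they have to be found in the camera images.
- chest: Low wooden shavings chest fixed to the bench, 250 mm deep (its x, away from the robot), 660 mm long (its y, to the left), 130 mm high, on a dark plinth 0 to 34 mm high. Origin: on its underside, 130 mm below its top, mid-length, straight under the pivot line of the four panels; the top reaches 113 mm to the robot's side of it and 137 mm beyond. Panels sit flush in the top, 124 mm apart along y; the hollows below them are clear to 90 mm below the top.
- panel1_mark (a point): Dark 18 mm dot on top of the leftmost (seen from the robot) of four identical plywood panels, 110 (x) by 100 (y) by 10 mm. The panel pivots on a pin along y, 45 mm beyond the dot, 5 mm below the top; near edge 35 mm on the robot's side of the dot, far edge 75 mm beyond it. Wedged panels give under 2 mm; the free one sinks here under about 3 N, its far edge rising, and stays where it is left.
- panel1 (a joint): Tilt of the leftmost (seen from the robot) panel, rad: 0 flush, positive with its dotted near end down. The free one goes from -0.10 to 0.95 (wide open: near edge 65 mm down, far edge 25 mm up). A vertical push at the dot must go down about 45 mm x tan(tilt), a little less with a wide fingertip.
- panel2_mark (a point): Dark 18 mm dot on top of the second from the left of four identical plywood panels, 110 (x) by 100 (y) by 10 mm. The panel pivots on a pin along y, 45 mm beyond the dot, 5 mm below the top; near edge 35 mm on the robot's side of the dot, far edge 75 mm beyond it. Wedged panels give under 2 mm; the free one sinks here under about 3 N, its far edge rising, and stays where it is left.
- panel2 (a joint): Tilt of the second from the left panel, rad: 0 flush, positive with its dotted near end down. The free one goes from -0.10 to 0.95 (wide open: near edge 65 mm down, far edge 25 mm up). A vertical push at the dot must go down about 45 mm x tan(tilt), a little less with a wide fingertip.
- panel3_mark (a point): Dark 18 mm dot on top of the third from the left of four identical plywood panels, 110 (x) by 100 (y) by 10 mm. The panel pivots on a pin along y, 45 mm beyond the dot, 5 mm below the top; near edge 35 mm on the robot's side of the dot, far edge 75 mm beyond it. Wedged panels give under 2 mm; the free one sinks here under about 3 N, its far edge rising, and stays where it is left.
- panel3 (a joint): Tilt of the third from the left panel, rad: 0 flush, positive with its dotted near end down. The free one goes from -0.10 to 0.95 (wide open: near edge 65 mm down, far edge 25 mm up). A vertical push at the dot must go down about 45 mm x tan(tilt), a little less with a wide fingertip.
- panel4_mark (a point): Dark 18 mm dot on top of the rightmost of four identical plywood panels, 110 (x) by 100 (y) by 10 mm. The panel pivots on a pin along y, 45 mm beyond the dot, 5 mm below the top; near edge 35 mm on the robot's side of the dot, far edge 75 mm beyond it. Wedged panels give under 2 mm; the free one sinks here under about 3 N, its far edge rising, and stays where it is left.
- panel4 (a joint): Tilt of the rightmost panel, rad: 0 flush, positive with its dotted near end down. The free one goes from -0.10 to 0.95 (wide open: near edge 65 mm down, far edge 25 mm up). A vertical push at the dot must go down about 45 mm x tan(tilt), a little less with a wide fingertip.
- rosette: Bystander, loose, not to be disturbed: round plaster rosette, 52 mm across, 22 mm high, lying on the chest's left end. Origin under its middle.
- plug: Bystander, loose, not to be disturbed: dark turned wooden plug, 36 mm across, 28 mm high, standing on the chest's right end. Origin under its middle.
- gouge: Bystander, loose, not to be disturbed: carving gouge with a wooden handle, 215 mm long, about 20 mm thick, lying along the chest's far ledge. Origin under its middle (on its underside, between handle and blade).
- mallet: Bystander, loose, not to be disturbed: wooden carving mallet standing head down on the bench at the left, 72 mm across, 198 mm high. Origin under its middle.
- jar: Bystander, loose, not to be disturbed: amber glass jar with white lid, 70 mm across, 90 mm high, on the bench to the right. Origin under its middle.
- relief: Bystander, loose, not to be disturbed: square plaster relief tile, 120 x 120 mm, about 32 mm high, flat on the bench at the near left. Origin under its middle.
- mug: Bystander, loose, not to be disturbed: blue mug, 76 mm across, 85 mm high, on the bench at the left. Origin under its middle.

How it is judged:
On the way, in this order (a step that is already met when the one before it is completed fails the run):
1. a panel rocks under the press (tilt over 0.05 rad) ((value of joint any of panel1, panel2, panel3, panel4 above 0.05 rad or value of joint any of panel1, panel2, panel3, panel4 below -0.05 rad)), for 0.05 s.
2. the free panel is pushed open, past 0.6 rad (((value of joint panel1 above 0.6 rad and value of joint panel2 between -0.05 and 0.05 rad and value of joint panel3 between -0.05 and 0.05 rad and value of joint panel4 between -0.05 and 0.05 rad) or (value of joint panel2 above 0.6 rad and value of joint panel1 between -0.05 and 0.05 rad and value of joint panel3 between -0.05 and 0.05 rad and value of joint panel4 between -0.05 and 0.05 rad) or (value of joint panel3 above 0.6 rad and value of joint panel1 between -0.05 and 0.05 rad and value of joint panel2 between -0.05 and 0.05 rad and value of joint panel4 between -0.05 and 0.05 rad) or (value of joint panel4 above 0.6 rad and value of joint panel1 between -0.05 and 0.05 rad and value of joint panel2 between -0.05 and 0.05 rad and value of joint panel3 between -0.05 and 0.05 rad))), for 0.2 s.
At the end, for the whole second after the job is handed in: The free panel stands open by more than 0.6 rad (of 0.95), at rest by itself, and the other three are flush within 0.05 rad (((value of joint panel1 above 0.6 rad and value of joint panel2 between -0.05 and 0.05 rad and value of joint panel3 between -0.05 and 0.05 rad and value of joint panel4 between -0.05 and 0.05 rad) or (value of joint panel2 above 0.6 rad and value of joint panel1 between -0.05 and 0.05 rad and value of joint panel3 between -0.05 and 0.05 rad and value of joint panel4 between -0.05 and 0.05 rad) or (value of joint panel3 above 0.6 rad and value of joint panel1 between -0.05 and 0.05 rad and value of joint panel2 between -0.05 and 0.05 rad and value of joint panel4 between -0.05 and 0.05 rad) or (value of joint panel4 above 0.6 rad and value of joint panel1 between -0.05 and 0.05 rad and value of joint panel2 between -0.05 and 0.05 rad and value of joint panel3 between -0.05 and 0.05 rad)) and not (velocity of joint any of panel1, panel2, panel3, panel4 above 0.1 rad/s)); the robot touches nothing.
It fails at once if the chest or a panel is pressed with more than 60 N (contact force between any of the arm, the fingers and chest above 60 N).
It fails at once if a bystander is lifted, carried or shifted by more than 20 mm (distance of any of rosette, plug, gouge, mallet, jar, relief, mug from where it was at the start of the episode above 0.02 m).
It also fails if it takes over 48 s, if anything falls off the work surface, if the arm or the gripper's body presses on something with over 40 N, if the wrist force passes 120 N, or if a joint passes its speed limit or range.

## Working session

There is one attempt and no reset: what is moved stays moved. The work goes in short steps, Python scripts to look and compute and a tool call to move; the robot and the scene stay as the last step left them, time stands still between calls to the robot, and variables do not carry over. Pictures are saved under pics/ and viewed, and the job is handed in when it is done.

Besides the shell and the picture viewer there is one more tool, called after ">>>" as name(argument=value, ...) on one line, values as JSON. carry_out: Moves the arm, as the interface text tells. Its arguments: {"type":"object","properties":{"increments":{"type":"array"},"newtons":{"type":"number"}},"required":["increments"]}

```bash
mkdir -p pics; cat > h.py <<'E'
import numpy as np,cv2
from workcell import robot,cams
from scipy.spatial.transform import Rotation as R
def cam(n):
    c=cams.read_camera(n); return c
def rot(c):
    a=np.array(c['attitude'],float)
    return R.from_rotvec(a).as_matrix() if a.size==3 else a.reshape(3,3)
def ray(c,u,v):
    f=200/np.tan(np.radians(c['fovy'])/2)
    return rot(c)@np.array([(u-c['cx'])/f,(v-c['cy'])/f,1])
def onplane(c,u,v,z):
    d=ray(c,u,v);o=np.array(c['xyz']);return o+d*(z-o[2])/d[2]
def depth(c,u,v):
    return np.array(c['xyz'])+ray(c,u,v)*c['range_z'][int(v),int(u)]
E
python3 - <<'E'
from h import *
import pickle
print(robot.read_state())
for n in('scene','side','wrist'):
    c=cam(n);cv2.imwrite(f'pics/{n}0.png',c['image'][:,:,::-1]);pickle.dump(c,open(n+'0.pkl','wb'))
    print(n,c['fovy'],c['xyz'],c['attitude'])
E
```

```text
{'clock': 0.0, 'joints': array([ 1.25851398,  0.61594414, -0.01258889,  1.42493163,  0.00807002,
        1.10338934, -0.0403825 ]), 'joint_velocities': array([ 0.00041659,  0.00118462, -0.00013041,  0.00024307, -0.00065014,
       -0.0005116 ,  0.000234  ]), 'effort': array([ 3.86546253e-04, -4.69206691e+01,  2.58795535e-01, -1.71029216e+01,
        9.79914854e-03,  9.44385101e-03, -1.22730165e-05]), 'tool_pos': array([ 0.18303769, -0.62293819,  0.24911113]), 'orientation': array([ 2.0687751 ,  0.30045872, -2.06961375]), 'contact_force': array([-0.19662798, -0.23504352, -0.6691689 ]), 'wrist_torque': array([ 0.00975441, -0.01826739,  0.03095514]), 'grip_width': 0.08558037138046191}
scene 55.24736263010984 [ 1.35947337 -0.54533784  0.77084342] [-1.91505828 -1.08670962  0.60881554]
side 52.453724326478635 [0.37529162 1.05392499 0.98101721] [-0.1377636   2.79629061 -1.34582896]
wrist 59.78117683138079 [ 0.26098664 -0.59972037  0.37319236] [ 2.30351103 -1.72183063 -0.27647542]
```

View pics/scene0.png

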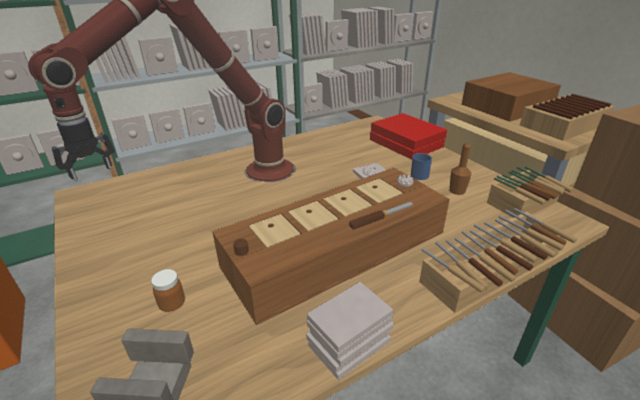

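View pics/side0.png

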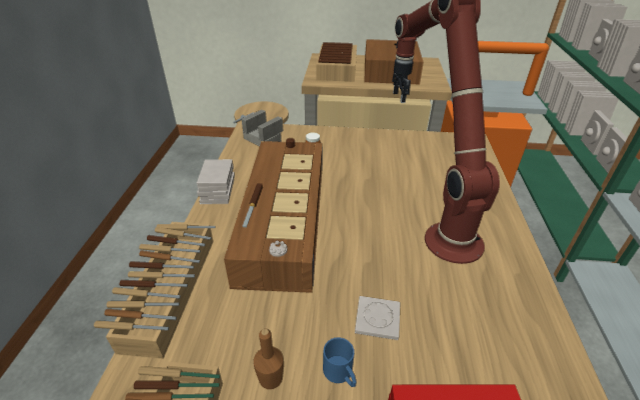

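View pics/wrist0.png

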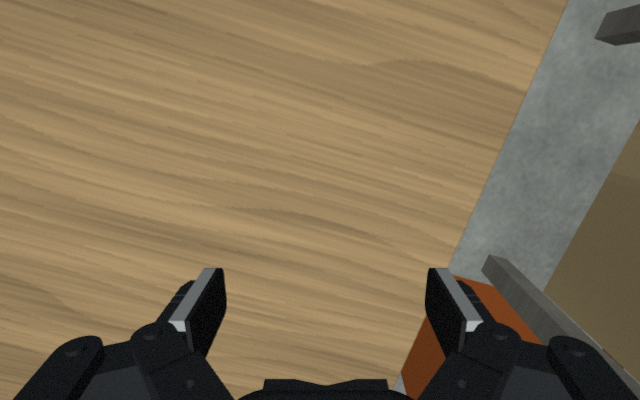

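The scene view shows the panels' dots near (271,227), (309,212), (344,199) and (375,187). In the side view they are near (302,162) down to (293,228). Next I'll extract them precisely in both views.

```bash
python3 - <<'E'
from h import *
import pickle
for n in('scene','side'):
    c=pickle.load(open(n+'0.pkl','rb'))
    hsv=cv2.cvtColor(c['image'],cv2.COLOR_RGB2HSV).astype(int)
    guess={'scene':[(375,187),(344,199),(309,212),(271,227)],'side':[(293,228),(292,203),(299,181),(302,162)]}[n]
    for (u,v) in guess:
        r=8; p=c['image'][v-r:v+r+1,u-r:u+r+1].astype(float).sum(2)
        bg=np.median(p); w=np.clip(bg*0.8-p,0,None)
        m=(w>0).astype(np.uint8); k,l,s,ce=cv2.connectedComponentsWithStats(m)
        best=min(range(1,k),key=lambda i:np.hypot(*(ce[i]-r))-0.3*s[i,4]**.5)
        w=w*(l==best); yy,xx=np.mgrid[-r:r+1,-r:r+1]
        uu=u+(w*xx).sum()/w.sum(); vv=v+(w*yy).sum()/w.sum()
        print(n,round(uu,1),round(vv,1),s[best,4],onplane(c,uu,vv,.13).round(4),depth(c,round(uu),round(vv)).round(4))
E
```

```text
scene 374.4 186.5 16 [0.5174 0.1504 0.13  ] [0.5392 0.131  0.1453]
scene 343.0 198.2 16 [0.5234 0.0235 0.13  ] [0.5431 0.01   0.1458]
scene 308.6 211.0 19 [ 0.5293 -0.103   0.13  ] [ 0.5545 -0.1151  0.1489]
scene 270.4 225.1 21 [ 0.535  -0.2297  0.13  ] [ 0.5546 -0.2382  0.146 ]
side 292.6 226.9 21 [0.5391 0.1213 0.13  ] [0.5346 0.1395 0.1461]
side 296.2 201.8 18 [ 0.5452 -0.0044  0.13  ] [0.5432 0.0121 0.1425]
side 299.5 180.1 13 [ 0.5505 -0.1308  0.13  ] [ 0.5458 -0.1107  0.1448]
side 302.3 161.1 12 [ 0.5564 -0.2569  0.13  ] [ 0.5544 -0.2347  0.1446]
```

The two views disagree at z=0.13, so the chest stands on a plinth. I'll triangulate the height.

```bash
python3 - <<'E'
from h import *
import pickle
a=pickle.load(open('scene0.pkl','rb'));b=pickle.load(open('side0.pkl','rb'))
A=[(374.4,186.5),(343,198.2),(308.6,211),(270.4,225.1)];B=[(292.6,226.9),(296.2,201.8),(299.5,180.1),(302.3,161.1)]
P=[]
for p,q in zip(A,B):
    d1=ray(a,*p);d2=ray(b,*q);o1=np.array(a['xyz']);o2=np.array(b['xyz'])
    s=np.linalg.lstsq(np.c_[d1,-d2],o2-o1,rcond=None)[0]
    x1=o1+s[0]*d1;x2=o2+s[1]*d2;P.append((x1+x2)/2);print(P[-1].round(4),np.linalg.norm(x1-x2).round(4))
P=np.array(P);print(np.linalg.norm(np.diff(P,axis=0),axis=1), np.degrees(np.arctan2(*(P[0]-P[3])[:2])))
# top height from depth on chest's wood/panels median
for c,pts in((a,[(265,235),(300,217),(355,195)]),(b,[(283,229),(287,182),(270,160)])):
    print([np.median([depth(c,u+i,v+j)[2] for i in(-2,-1,0,1,2) for j in(-2,-1,0,1,2)]).round(4) for u,v in pts])
s=robot.read_state();print(R.from_rotvec(s['orientation']).as_matrix().round(3))
for x in B and [(277,248)]: print('rosette side',onplane(b,*x,.16))
print('plug',onplane(a,241,245,.16),'side',onplane(b,290,143,.16))
E
```

```text
[0.536  0.1358 0.1436] 0.0012
[0.542  0.0114 0.1435] 0.0014
[ 0.5475 -0.1123  0.1435] 0.0009
[ 0.5532 -0.2362  0.1437] 0.0009
[0.12453869 0.12385808 0.12403702] -2.6475651550406774
[np.float64(0.1451), np.float64(0.1449), np.float64(0.1448)]
[np.float64(0.1443), np.float64(0.1435), np.float64(0.1434)]
[[-0.001  0.282 -0.959]
 [ 0.002 -0.959 -0.282]
 [-1.    -0.002  0.   ]]
rosette side [0.56442858 0.24740625 0.16      ]
plug [ 0.6122128  -0.34227622  0.16      ] side [ 0.61505551 -0.33633361  0.16      ]
```

The dots triangulate at exactly 124 mm spacing and z≈0.144, with the chest turned +2.65°. I'll align the jaw axis with the chest's y (yaw −13.7°), close the fingers and go above dot 4.

>>> carry_out(increments=[[0,4,4,0,-3],[0,8,8.3,0,-6],[0,12,12.5,0,-9],[0,16,16.7,0,-12],[0,20,21,0,-13.7]], newtons=40)

```text
clock: 0.78
tool_pos: [0.3843, -0.4121, 0.2501]
orientation: [2.198, 0.05, -2.199]
contact_force: [0.4, -0.6, -0.1]
grip_width: -0.0002
```

>>> carry_out(increments=[[0,4,4,0,0],[0,8,8,0,0],[0,12,12,0,0],[0,17,17.7,0,0],[0,17,17.7,0,0]])

```text
clock: 1.4
tool_pos: [0.5567, -0.23, 0.2497]
orientation: [2.196, 0.067, -2.193]
contact_force: [0.7, 0.1, 0.4]
grip_width: 0.0001
```

```bash
python3 - <<'E'
from h import *
s=robot.read_state();print(s['clock'],s['tool_pos'],s['contact_force'],s['grip_width'],R.from_rotvec(s['orientation']).as_matrix().round(3))
c=cam('wrist');cv2.imwrite('pics/w1.png',c['image'][:,:,::-1])
E
```

```text
1.4 [ 0.55670083 -0.23003021  0.24972047] [0.73173139 0.05458114 0.38960173] 5.3094764439043394e-05 [[ 0.001  0.057 -0.998]
 [ 0.004 -0.998 -0.057]
 [-1.    -0.004 -0.002]]
```

View pics/w1.png

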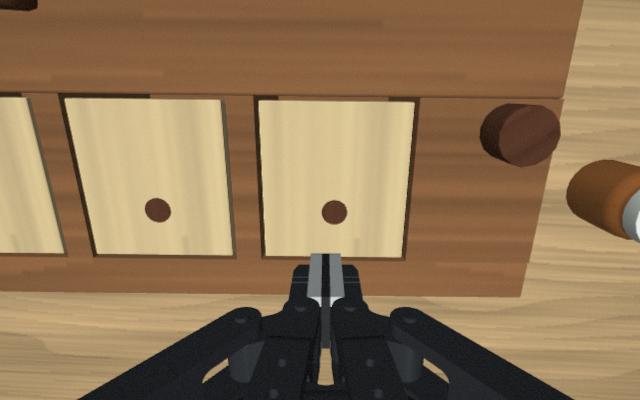

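The wrist view shows dot 4 at (334,212) and dot 3 at (157,210), with the shut fingertips pointing between. I'll cross-check them on the plane z=0.144.

```bash
python3 - <<'E'
from h import *
c=cam('wrist');print(onplane(c,334,212,.144),onplane(c,157,210,.144),robot.read_state()['tool_pos'])
E
```

```text
[ 0.55543658 -0.23626686  0.144     ] [ 0.54985838 -0.1124005   0.144     ] [ 0.55430928 -0.23422229  0.24973935]
```

>>> carry_out(increments=[[0,-0.3,-0.6,-4,0],[0,-0.3,-0.6,-7.5,0],[0,-0.3,-0.6,-8,0],[0,-0.3,-0.6,-8,0]])

```text
clock: 2.0
tool_pos: [0.5499, -0.2442, 0.171]
orientation: [2.199, 0.048, -2.198]
contact_force: [-0.0, 0.7, -0.5]
grip_width: 0.0002
```

>>> carry_out(increments=[[0,0.4,0.6,0,0],[0,0.4,0.6,-0.3,0],[0,0.4,0.6,-0.5,0],[0,0.4,0.6,-0.6,0],[0,0.4,0.6,-0.6,0]])

```text
clock: 2.62
tool_pos: [0.5541, -0.2367, 0.1642]
orientation: [2.198, 0.051, -2.198]
contact_force: [-0.0, -0.7, -0.6]
grip_width: -0.0001
```

>>> carry_out(increments=[[0,0,0,-0.1,0],[0,0,0,-0.1,0],[0,0,0,-0.2,0],[0,0,0,-0.2,0]])

```text
clock: 3.12
tool_pos: [0.5543, -0.2366, 0.1623]
orientation: [2.198, 0.051, -2.198]
contact_force: [1.1, 0.5, 0.2]
grip_width: 0.0002
```

>>> carry_out(increments=[[0,0,0,-0.1,0],[0,0,0,-0.1,0],[0,0,0,-0.2,0],[0,0,0,-0.2,0]])

```text
clock: 3.62
tool_pos: [0.5543, -0.2366, 0.1618]
orientation: [2.198, 0.051, -2.197]
contact_force: [-3.5, 1.2, 8.5]
grip_width: 0.0001
```

At 8.5 N panel 4 gave less than 1 mm, so it's wedged; contact is at TCP z≈0.162. On to panel 3.

>>> carry_out(increments=[[0,0,0,2.5,0],[0,-0.3,6,2.5,0],[0,-0.6,12.4,2.5,0],[0,-0.6,12.4,2.5,0],[0,-0.6,12.4,2.5,0]])

```text
clock: 4.25
tool_pos: [0.5483, -0.1128, 0.1852]
orientation: [2.197, 0.051, -2.197]
contact_force: [-0.1, -1.1, 0.3]
grip_width: -0.0002
```

>>> carry_out(increments=[[0,0,0,-1.2,0],[0,0,0,-2,0],[0,0,0,-2.2,0],[0,0,0,-2.3,0],[0,0,0,-2.3,0]])

```text
clock: 4.88
tool_pos: [0.5485, -0.1127, 0.1624]
orientation: [2.199, 0.051, -2.197]
contact_force: [-0.5, 0.9, -0.0]
grip_width: -0.0003
```

>>> carry_out(increments=[[0,0,0,-0.1,0],[0,0,0,-0.1,0],[0,0,0,-0.2,0],[0,0,0,-0.2,0]])

```text
clock: 5.38
tool_pos: [0.5487, -0.1125, 0.1618]
orientation: [2.2, 0.051, -2.196]
contact_force: [-1.7, 0.0, 9.7]
grip_width: -0.0001
```

Panel 3 is also firm (9.7 N, under 1 mm). On to panel 2.

>>> carry_out(increments=[[0,0,0,2.5,0],[0,-0.3,6,2.5,0],[0,-0.6,12.4,2.5,0],[0,-0.6,12.4,2.5,0],[0,-0.6,12.4,2.5,0]])

```text
clock: 6.0
tool_pos: [0.5422, 0.0113, 0.1851]
orientation: [2.197, 0.052, -2.197]
contact_force: [0.3, -1.1, 0.5]
grip_width: -0.0002
```

>>> carry_out(increments=[[0,0,0,-1.2,0],[0,0,0,-2,0],[0,0,0,-2.2,0],[0,0,0,-2.3,0],[0,0,0,-2.3,0]])

```text
clock: 6.62
tool_pos: [0.5425, 0.0113, 0.1624]
orientation: [2.199, 0.051, -2.197]
contact_force: [0.6, -1.1, 0.2]
grip_width: 0.0003
```

>>> carry_out(increments=[[0,0,0,-0.1,0],[0,0,0,-0.1,0],[0,0,0,-0.2,0],[0,0,0,-0.2,0]])

```text
clock: 7.12
tool_pos: [0.5425, 0.0115, 0.1605]
orientation: [2.199, 0.052, -2.197]
contact_force: [-0.1, 0.3, 2.7]
grip_width: -0.0002
```

Panel 2 sinks at 2.7 N, so it looks like the free one. I'll press gently further to confirm.

>>> carry_out(increments=[[0,0,0,-0.1,0],[0,0,0,-0.2,0],[0,0,0,-0.3,0],[0,0,0,-0.3,0],[0,0,0,-0.3,0]])

```text
clock: 7.75
tool_pos: [0.5424, 0.0115, 0.1572]
orientation: [2.198, 0.052, -2.198]
contact_force: [0.2, -0.1, 1.8]
grip_width: 0.0001
```

It rocks: 5 mm down at about 2 N. Pushing it open.

>>> carry_out(increments=[[0,0,0,-0.5,0],[0,0,0,-1.0,0],[0,0,0,-1.5,0],[0,0,0,-2.0,0],[0,0,0,-2.0,0]])

```text
clock: 8.38
tool_pos: [0.541, 0.0112, 0.1362]
orientation: [2.194, 0.051, -2.201]
contact_force: [-0.3, -0.5, 0.6]
grip_width: -0.0
```

>>> carry_out(increments=[[0,0,0,-0.5,0],[0,0,0,-1.0,0],[0,0,0,-1.5,0],[0,0,0,-1.7,0],[0,0,0,-1.7,0]])

```text
clock: 9.0
tool_pos: [0.5418, 0.0114, 0.1198]
orientation: [2.197, 0.051, -2.199]
contact_force: [-0.3, -0.7, 0.6]
grip_width: -0.0002
```

>>> carry_out(increments=[[0,0,0,3,0],[0,0,0,8,0],[0,0,0,12,0],[0,-6,0,12,0],[0,-10,0,12,0]])

```text
clock: 9.62
tool_pos: [0.4402, 0.0114, 0.2405]
orientation: [2.198, 0.052, -2.198]
contact_force: [0.3, -0.4, 0.5]
grip_width: -0.0003
```

```bash
python3 - <<'E'
from h import *
import numpy as np
ims=[]
for n in('scene','side','wrist'):
    c=cam(n);im=c['image'][:,:,::-1]
    if n=='scene': im=im[150:300,200:460]
    if n=='side': im=im[110:300,210:350]
    ims.append(cv2.resize(im,(390,int(im.shape[0]*390/im.shape[1]))) if n!='side' else cv2.resize(im,(380,516)))
    if n!='side':
        pass
h=max(ims[0].shape[0]+ims[2].shape[0],516);C=np.zeros((h,790,3),np.uint8)
C[:ims[0].shape[0],:390]=ims[0];C[ims[0].shape[0]:ims[0].shape[0]+ims[2].shape[0],:390]=ims[2];C[:516,400:780]=ims[1]
cv2.imwrite('pics/end1.png',C)
s=robot.read_state();print(s['clock'],s['tool_pos'],s['contact_force'])
c=cam('side')
pan=[(u,v,depth(c,u,v).round(3)) for u,v in [(279,202),(284,202),(290,202),(296,202),(302,202)]]
for p in pan:print(p)
E
```

```text
9.775 [0.44031058 0.01136781 0.24040809] [ 0.98793698 -0.06056892  0.29192181]
(279, 202, array([0.596, 0.034, 0.156]))
(284, 202, array([0.583, 0.016, 0.142]))
(290, 202, array([ 0.568, -0.012,  0.121]))
(296, 202, array([ 0.551, -0.036,  0.103]))
(302, 202, array([ 0.53 , -0.039,  0.103]))
```

View pics/end1.png

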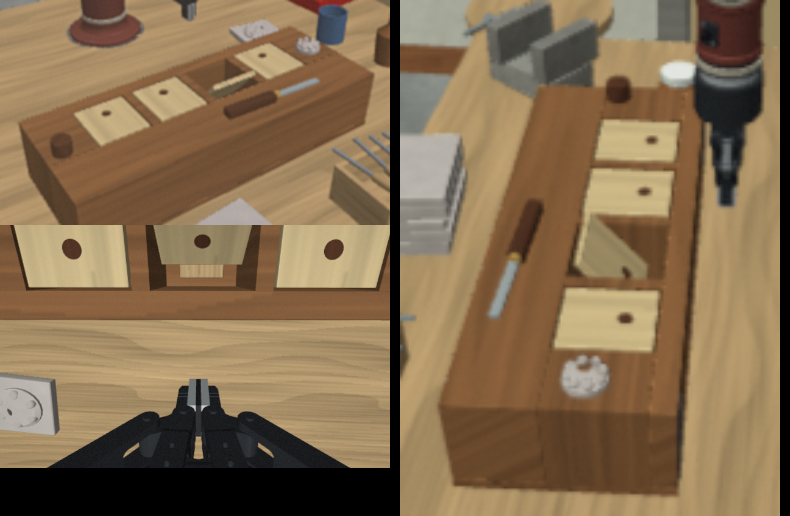

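Panel 2 stands open with its far edge raised. Its slope of about 35 mm over 28 mm means roughly 0.9 rad. The other panels are flush, the bystanders look unmoved, and the hand is clear. I'll check that it's at rest and hand in.

```bash
python3 - <<'E'
from h import *
c=cam('side');p=[depth(c,u,202) for u in range(279,292)];p=np.array(p)
print('tilt',np.arctan(np.polyfit(p[:,0],p[:,2],1)[0]))
c=cam('side');p=np.array([depth(c,u,202) for u in range(279,292)])
print('tilt',np.arctan(np.polyfit(p[:,0],p[:,2],1)[0]), robot.read_state()['contact_force'])
print(robot.close_job())
E
```

```text
tilt 0.945833794302017
tilt 0.8986021852186071 [-0.21928726  0.50198149 -0.50920472]
the job is handed in; nothing more can be done
None
```

Panel 2 (second from the left) is the free hatch. I pushed it open, took the hand away and handed the job in at about 10 s of the 48 s allowed; no verdict is reported.

- **Finding it:** I pressed the dots with closed fingertips, from right to left. Panels 4 and 3 stayed firm, giving less than 1 mm at 8.5 and 9.7 N. Panel 2 sank 5 mm at about 2–3 N. I did not press panel 1 because the free panel was already found.
- **Opening it:** I pushed the fingertips to about 42 mm below the chest top, then lifted straight up and backed off. The last force readings were within the sensor's noise.
- **Last checks:** Two depth fits gave a tilt of 0.95 and 0.90 rad. I take the difference to be camera noise, and both are well over the required 0.6. I judged by eye that the other three panels are flush and the bystanders in view are unmoved; I did not measure either.
- **Early disagreement:** The two cameras did not agree when I assumed the chest top was at z = 0.13. Triangulating the dots gave z ≈ 0.144, and the fingertips met the panels at 0.143.

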